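Shut the fuse carrier and hold the cover of the solar combiner box ready for its screws

TASK

The fuses of this solar combiner box are loaded: press the one fuse carrier that still stands open fully shut. Then pick up the cover and hold it level over the box, right way round (its red handle above the switch shaft), with all four screw holes in line with the threaded holes below and a finger's breadth (about 15 mm) of air between plate and rim, so that I can start the screws. Do not bump the box with the cover, leave the screwdriver, meter and screw tray where they are, and finish while still holding the cover there, quite still and resting on nothing.

Things in the scene. Friction and masses are not known exactly. Their poses are not given: they have to be found in the camera images.
- carrier_a (a joint): the fuse carrier that stands open: angle in rad, 0 = fully shut (firm stop), 1.2 = wide open; starts between 0.65 and 1.05. Stiff hinge (2 to 4 N at the lip), stays where it is left. A grey block 44 x 17 mm with an orange finger lip at its free end, in any one of three white fuse holders in a row, 21 mm apart along the box's y. Shut, its top is level with its neighbours', 11 mm below the box's rim
- lip (a point): middle of the upper face of the open carrier's orange lip (16 x 17 mm), moves with the carrier; when the carrier is shut it lies 49 mm in the box's +x direction from hinge and 20 mm above it
- hinge (a point): hinge axis of the open carrier (fixed, at the end of the carrier on the box's -x side; the axis runs along the box's y); at angle t the lip point lies 49 cos t - 20 sin t mm in the box's +x direction from here and 49 sin t + 20 cos t mm above
- carrier_b (a joint): a neighbouring fuse carrier, already shut (0); angle in rad as for carrier_a
- carrier_c (a joint): the other neighbouring fuse carrier, already shut (0); angle in rad as for carrier_a
- box: light grey open-topped box, 170 (its x) x 210 (y) x 84 mm high, 4 mm walls, a square screw post in each corner, fixed to the bench. Origin: centre of its underside, z up, x away from the robot when unturned. Fuse holders in its +y half, black switch in its -y half, all below the rim when shut; four cable glands stick out 30 mm on its +x side
- switch_shaft (a point): top of the steel switch shaft in the box, 35 mm from the box's centre towards its -y, 80 mm above the bench, 4 mm below the rim; the cover's handle belongs right above it
- handle (a point): centre of the red bar handle of the cover, half-way up it; axes are the cover's: x along the bar, z up. The bar is 58 mm long (x), 14 mm wide (y), 30 mm high (15 above and below this point); it does not turn; under it a yellow disc of 62 mm diameter, 8 mm thick, then the plate. Good to grip across its width from above
- cover: loose cover, 0.3 to 0.55 kg, right side up on the bench: grey plate 170 (x) x 210 (y) x 5 mm, a hole at each corner; on top a dark window in its +y half, the handle 35 mm from centre towards -y. Lies on a 4 mm deep lip that fits inside the box. Origin: centre, under the lip; plate 4 to 9 mm, yellow disc to 17, bar to 47 mm above it. Right way round, its x and y axes point as the box's
- screwdriver: blue screwdriver, 190 mm long, 26 mm thick, lying between box and cover; origin: middle of its length, on the bench; to be left alone
- meter: yellow multimeter 80 x 150 x 36 mm lying beyond the work; origin: centre of its underside; to be left alone
- screw_tray: blue tray 90 x 120 x 22 mm with the four cover screws; origin: centre of its underside; to be left alone
- hole_1 (a point): middle of a 12 mm screw hole of the cover, at the plate's underside: +70 mm in x, +90 mm in y, 4 mm in z from the cover's origin; belongs over thread_1
- thread_1 (a point): middle of the mouth of a 6 mm brass threaded hole in the corner post of the box, level with the rim (84 mm above the bench): +70 mm in x, +90 mm in y from the box's origin
- hole_2 (a point): middle of a 12 mm screw hole of the cover, at the plate's underside: +70 mm in x, -90 mm in y, 4 mm in z from the cover's origin; belongs over thread_2
- thread_2 (a point): middle of the mouth of a 6 mm brass threaded hole in the corner post of the box, level with the rim (84 mm above the bench): +70 mm in x, -90 mm in y from the box's origin
- hole_3 (a point): middle of a 12 mm screw hole of the cover, at the plate's underside: -70 mm in x, -90 mm in y, 4 mm in z from the cover's origin; belongs over thread_3
- thread_3 (a point): middle of the mouth of a 6 mm brass threaded hole in the corner post of the box, level with the rim (84 mm above the bench): -70 mm in x, -90 mm in y from the box's origin
- hole_4 (a point): middle of a 12 mm screw hole of the cover, at the plate's underside: -70 mm in x, +90 mm in y, 4 mm in z from the cover's origin; belongs over thread_4
- thread_4 (a point): middle of the mouth of a 6 mm brass threaded hole in the corner post of the box, level with the rim (84 mm above the bench): -70 mm in x, +90 mm in y from the box's origin

How it is judged:
By the outcome, as a careful person would: the job done as asked, in the order asked, and still so for the second after the job is handed in, while the arm keeps its last pose, push and grip.
It also fails if it takes over 54 s, if anything falls off the work surface, if the arm or the gripper's body presses on something with over 40 N, if the wrist force passes 120 N, or if a joint passes its speed limit or range.

ROBOT

A 6-joint arm with a two-finger parallel gripper is mounted at the origin on the work surface. World frame = base frame: x ahead of the robot, y to its left, z up, the work surface at z = 0. Lengths are in m, angles in degrees, forces in N, time in s.
With the tool pointing down it reaches from about 0.4 to 0.825 m from the base axis. Payload 7 kg.
Tool frame: the origin (TCP) lies at the very end of the fingers, on their centre line; the grasp point (between the pads) lies behind it (r.grasp_offset is the z of the grasp point in the tool frame, in m); z points along the fingers, y is the direction in which the jaws open and shut (so a half turn about z gives the same grasp; the last joint's range is limited). The gripper opens to 88 mm and grips with 3 to 60 N. Pads are 19 mm wide; open, the fingers measure 130 mm over their backs; the gripper's body (78 mm by 193 mm) begins 47 mm behind the grasp point.
Start: joints at [92.596, 20.546, 0.682, 0, -70.136, -16.507], TCP at [0.162, 0.655, 0.227] pointing down, gripper open.
Joint ranges: [-176.03, 176.03], [-82.01, 121.73], [-58.28, 71.71], [-173.87, 95.51], [-174.79, -0.11], [-173.66, 173.66]. Speed limits (degrees/s): [136.94, 136.94, 172.46, 180, 180, 180].

INTERFACE

Orientations are given as [roll, pitch, yaw] about the fixed x, y, z axes, in that order (R = Rz(yaw) Ry(pitch) Rx(roll)).
In Python, from plant import r gives the robot as it stands. The module is installed in compiled form; this text tells all that it offers.
- The arm moves only by the tool servo_tool, never from a script. Its argument "targets" is a list of rows, each an object of numbers: "dx", "dy", "dz": the shift along the world's x, y, z in cm; "spin": the turn about the world's z in rad; "grip": the opening in per cent of the stroke, from 0 (shut) to 100 (fully open). A call has exactly 10 rows; each row is the pose to reach, as a shift and turn from the pose commanded when the call began; what a row does not reach only later rows make up. A row lasts 1/12 s, in which the tool goes at most 41.7 mm and 7.16 degrees, less where a joint would pass 70% of its speed; a pose out of reach is approached as far as the arm can. A call with a gripper value outside its range is refused whole. The fingers move at their own pace and stop on an object; "squeeze" is the grip in N (left out, the last holds). Time passes only in rows, so rows that repeat a pose let the fingers close, or fill a call up. It gives the time, the measured TCP pose, the force and the opening at its end, in the units of the state.
- r.get_state(): the state, without advancing time (a new reading comes with each control period).
- r.capture(name): name is "scene" or "top"; returns the picture (400x640x3 uint8, blue, green, red); there is no depth.
- r.get_calibration(name): a dict with "K" (3x3 intrinsics, pixels), "extrinsics" (4x4, takes a point from camera to world coordinates). Camera axes: x right, y down, z forward; pixel columns grow to the right and rows downward; lengths in m; the calibration is good to about 2 mm. A picture is of the moment at which its call begins. get_calibration takes no time and is no camera call.
- r.close_job(): hands the job in, once; it reports no verdict.
Trained networks look in the newest picture that a camera, given by its name, has taken for a name from the list of things; names that differ only in an ending like _2 or _b are one class to them, and where a whole thing is asked for, a point or a joint stands for the part that bears it (a point fixed in the world has none). Each returns a list of dicts, best first, with "p" (0 to 1); they miss things now and then, are a little off and sometimes report something else, mostly with a low value. They report only what shows in the picture. A call takes as long as a camera call.
- r.cut_out(name, camera): "mask" (400x640 bool, what is visible of it) and "extent" ([left, top, right, bottom] in pixels, round what is visible of it).
The state is a dict: "time_s": time; "joints": joint angles; "qd": joint speeds; "joint_torque": joint torques, N m; "tcp_pos": TCP position; "eef_rot": TCP orientation; "contact_force": force on the tool from outside, world axes, zero at the start; "moment": the same for the moment, N m; "gripper_width": finger opening in m.
Only numpy, scipy, OpenCV 4.12 (cv2) and the standard library are available. Lean on these libraries where they do the work, as an engineer would, in place of code of your own. Each camera call takes 0.05 s, during which the arm holds its last target. There are 200 camera calls.

## Working session

There is one attempt and no reset: what is moved stays moved. The work goes in short steps, Python scripts to look and compute and a tool call to move; the robot and the scene stay as the last step left them, time stands still between calls to the robot, and variables do not carry over. Pictures are saved under pics/ and viewed, about 8 in all and at most 12, crops included, and the job is handed in when it is done.

Besides the shell and the picture viewer there is one more tool, called after "Call:" as name(argument=value, ...), one argument or row to a line, values as JSON. servo_tool: Moves the arm, as the interface text tells. Its arguments: {"type":"object","properties":{"targets":{"type":"array"},"squeeze":{"type":"number"}},"required":["targets"]}

```bash
mkdir -p pics; python3 - <<'E'
from plant import r
import cv2,numpy as np
for c in ("scene","top"):
    cv2.imwrite(f"pics/{c}0.png",r.capture(c)); k=r.get_calibration(c); print(c,np.round(k["K"],1).tolist(),np.round(k["extrinsics"],4).tolist())
    for n in ("box","cover","handle","carrier_a","lip","screwdriver","switch_shaft","hole_1","thread_1","meter","screw_tray"):
        try: print(n,[(round(d["p"],2),np.round(d["extent"]).tolist()) for d in r.cut_out(n,c)][:5])
        except Exception as e: print(n,e)
s=r.get_state(); print({k:np.round(v,4).tolist() for k,v in s.items()}, r.grasp_offset)
E
```

```text
scene [[436.3, 0.0, 317.5], [0.0, 436.3, 193.7], [0.0, 0.0, 1.0]] [[0.1159, 0.7403, -0.6622, 1.3106], [0.9932, -0.0816, 0.0826, -0.1101], [0.0072, -0.6673, -0.7448, 0.9265], [0.0, 0.0, 0.0, 1.0]]
box [(0.76, [338.0, 144.0, 429.0, 215.0])]
cover [(0.59, [383.0, 155.0, 400.0, 186.0]), (0.56, [198.0, 175.0, 294.0, 250.0]), (0.45, [336.0, 144.0, 429.0, 215.0])]
handle []
carrier_a [(0.56, [402.0, 156.0, 414.0, 172.0]), (0.41, [393.0, 161.0, 406.0, 175.0]), (0.4, [197.0, 177.0, 294.0, 249.0]), (0.39, [387.0, 160.0, 399.0, 166.0])]
lip [(0.64, [385.0, 154.0, 396.0, 167.0])]
screwdriver [(0.54, [316.0, 171.0, 326.0, 224.0])]
switch_shaft [(0.84, [340.0, 143.0, 432.0, 212.0]), (0.63, [200.0, 173.0, 292.0, 248.0])]
hole_1 [(0.69, [197.0, 178.0, 294.0, 249.0])]
thread_1 [(0.89, [337.0, 144.0, 429.0, 212.0])]
meter [(0.75, [365.0, 244.0, 432.0, 283.0]), (0.23, [338.0, 141.0, 430.0, 213.0])]
screw_tray [(0.87, [259.0, 258.0, 316.0, 308.0])]
top [[366.9, 0.0, 320.1], [0.0, 366.9, 203.1], [0.0, 0.0, 1.0]] [[0.0126, -0.9987, 0.0486, 0.5143], [-0.9999, -0.012, 0.0119, 0.0056], [-0.0113, -0.0487, -0.
[... 487 characters left out ...]
[198.0, 187.0, 299.0, 281.0]), (0.59, [317.0, 185.0, 332.0, 264.0])]
hole_1 [(0.81, [364.0, 168.0, 467.0, 268.0])]
thread_1 [(0.72, [321.0, 213.0, 333.0, 262.0]), (0.63, [200.0, 184.0, 300.0, 279.0]), (0.55, [361.0, 169.0, 470.0, 265.0])]
meter [(0.81, [233.0, 102.0, 298.0, 146.0])]
screw_tray []
{'time_s': 1.2, 'joints': [92.596, 20.5482, 0.6788, 0.0009, -70.1339, -16.5078], 'qd': [-0.0014, 0.0548, -0.0358, -0.0004, -0.0233, 0.0174], 'joint_torque': [-0.0004, -58.2383, 29.3294, 7.0025, 0.0123, -0.0], 'tcp_pos': [0.1623, 0.6552, 0.2265], 'eef_rot': [179.9971, -0.0017, -13.9115], 'contact_force': [0.3508, -0.3283, 0.8098], 'moment': [-0.0247, -0.0312, 0.0121], 'gripper_width': 0.0878} -0.0188
```

```bash
python3 - <<'E'
import cv2
a=cv2.imread("pics/top0.png")
cv2.imwrite("pics/t1.png",cv2.resize(a[155:305,190:340],None,fx=4,fy=4,interpolation=cv2.INTER_CUBIC))
cv2.imwrite("pics/t2.png",cv2.resize(a[150:290,340:500],None,fx=4,fy=4,interpolation=cv2.INTER_CUBIC))
b=cv2.imread("pics/scene0.png")
cv2.imwrite("pics/s1.png",cv2.resize(b[120:320,180:440],None,fx=3,fy=3,interpolation=cv2.INTER_CUBIC))
E
```

```text
(no output)
```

View pics/t1.png

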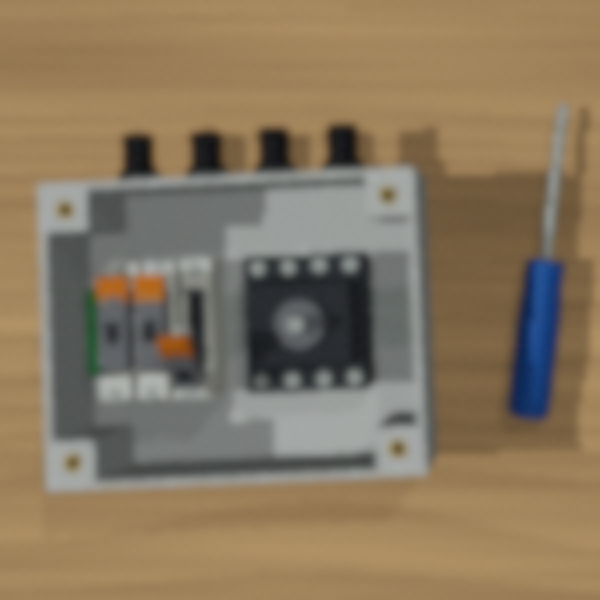

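View pics/t2.png

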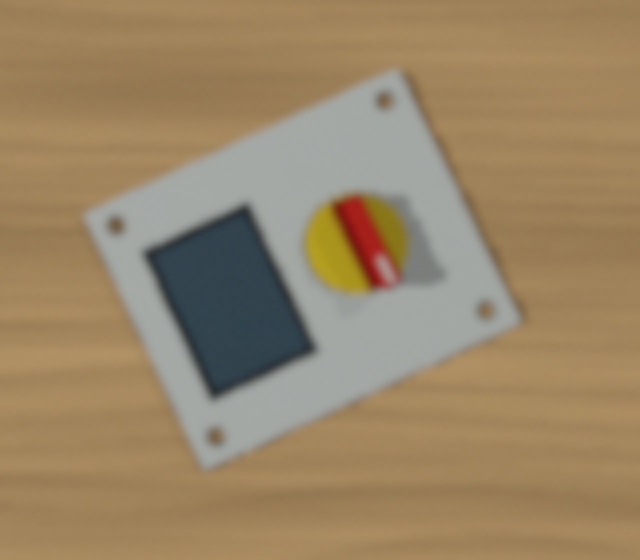

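View pics/s1.png

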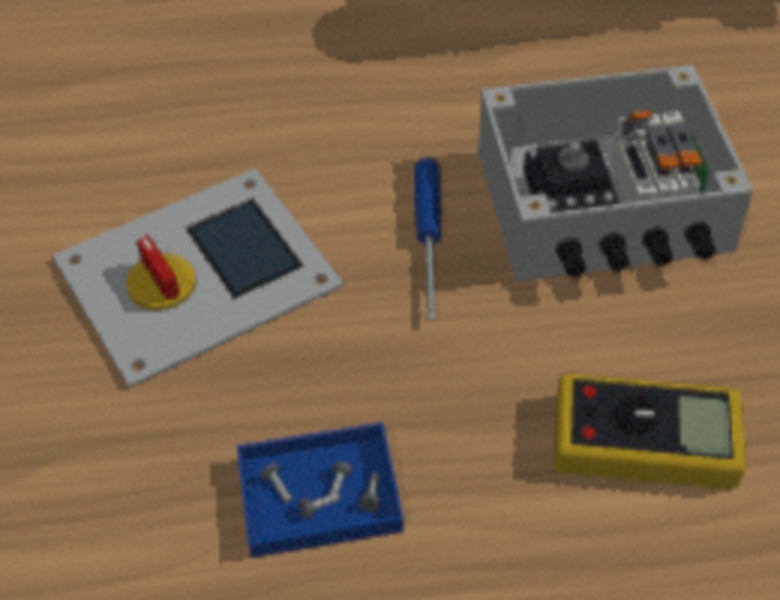

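The top view shows the box (threads at crop 65,209 / 388,195 / 398,449 / 72,462). The open carrier is the one next to the switch, with its lip at crop 176,347. The cover is turned about 25° with its window to the left. In the scene view the lip is at 642,115.

```bash
cat > h.py <<'E'
from plant import r
import numpy as np
from scipy.optimize import least_squares
C={c:r.get_calibration(c) for c in("scene","top")}
def proj(c,P):
    E=np.linalg.inv(C[c]["extrinsics"]);p=(E[:3,:3]@np.asarray(P,float).T).T+E[:3,3];q=(C[c]["K"]@p.T).T
    return q[:,:2]/q[:,2:]
def pts(P,v):
    c,s=np.cos(v[2]),np.sin(v[2]);P=np.asarray(P,float);return np.c_[c*P[:,0]-s*P[:,1]+v[0],s*P[:,0]+c*P[:,1]+v[1],P[:,2]]
def fit(P,obs,x0):
    o=least_squares(lambda v:np.concatenate([(proj(c,pts(P,v))-np.array(uv)).ravel() for c,uv in obs.items()]),x0)
    return o.x,np.sqrt(np.mean(o.fun**2))
def cr(L,o,f): return (np.array(L,float)+.5)/f-.5+np.array(o)
def holes(z): return np.array([[.07,.09,z],[.07,-.09,z],[-.07,-.09,z],[-.07,.09,z]])
E
python3 - <<'E'
from h import *
bt=cr([(65,209),(388,195),(398,449),(72,462)],(190,155),4);bs=cr([(732,181),(535,205),(501,97),(684,76)],(180,120),3)
ct=cr([(116,225),(385,100),(486,310),(215,436)],(340,150),4);cs=cr([(322,279),(138,365),(75,259),(250,184)],(180,120),3)
for n,z,t,s in(("box",.084,bt,bs),("cover",.009,ct,cs)):
    for o in({"top":t},{"scene":s},{"top":t,"scene":s}):
        v,e=fit(holes(z),o,[.5,0,0]); print(n,list(o),np.round(v[:2]*1e3,1),round(np.degrees(v[2]),2),"px",round(e,2))
    if n=="box": vb=v
    else: print("handle",pts([[0,-.035,.032]],v))
print("shaft",pts([[0,-.035,.08]],vb))
lt=cr([(176,347)],(190,155),4);ls=cr([(642,115)],(180,120),3)
o=least_squares(lambda p:np.r_[(proj("top",[p])-lt).ravel(),(proj("scene",[p])-ls).ravel()],[.5,.15,.1]);p=o.x
print("lip",p,o.fun); c,s=np.cos(vb[2]),np.sin(vb[2]);d=p[:2]-vb[:2];print("lip in box",c*d[0]+s*d[1],-s*d[0]+c*d[1])
# neighbours' lips, top view, z=.073
for u in((112,288),(149,290)):
    uu=cr([u],(190,155),4)
    q=least_squares(lambda w:(proj("top",pts([[w[0],w[1],.073]],vb))-uu).ravel(),[0,0]).x;print("nb lip box xy",q)
E
```

```text
box ['top'] [477.5 175.5] 3.15 px 0.04
box ['scene'] [478.1 177.5] 3.08 px 0.1
box ['top', 'scene'] [477.8 176.3] 3.13 px 0.31
cover ['top'] [ 528.  -212.3] 25.54 px 0.07
cover ['scene'] [ 530.2 -210.5] 25.53 px 0.06
cover ['top', 'scene'] [ 528.7 -211.6] 25.54 px 0.36
handle [[ 0.54375075 -0.24315384  0.032     ]]
shaft [[0.47967199 0.14133994 0.08      ]]
lip [0.46786638 0.20281421 0.09993328] [-0.5715136  -0.09123985 -0.73165503  0.10177974]
lip in box -0.00842867010252909 0.027027542010216232
nb lip box xy [0.02461114 0.06750832]
nb lip box xy [0.0226168  0.04671167]
```

Call:
servo_tool(
  targets=[
    {"dx": 4, "dy": -4, "dz": 0, "spin": -0.12, "grip": 0},
    {"dx": 8, "dy": -8, "dz": 0, "spin": -0.24, "grip": 0},
    {"dx": 11, "dy": -11.5, "dz": 0, "spin": -0.36, "grip": 0},
    {"dx": 14, "dy": -15, "dz": 0, "spin": -0.48, "grip": 0},
    {"dx": 17, "dy": -19, "dz": 0, "spin": -0.6, "grip": 0},
    {"dx": 20, "dy": -23, "dz": -1, "spin": -0.72, "grip": 0},
    {"dx": 22, "dy": -27, "dz": -2, "spin": -0.84, "grip": 0},
    {"dx": 24, "dy": -31, "dz": -3, "spin": -0.96, "grip": 0},
    {"dx": 26, "dy": -35, "dz": -4, "spin": -1.08, "grip": 0},
    {"dx": 28, "dy": -38.5, "dz": -5, "spin": -1.2, "grip": 0},
  ],
)

```text
time_s: 2.03
tcp_pos: [0.4112, 0.3258, 0.1911]
eef_rot: [-180.0, 0.0, -83.0]
contact_force: [-0.3, 0.3, 0.2]
gripper_width: 0.0266
```

Call:
servo_tool(
  targets=[
    {"dx": 1, "dy": -1.5, "spin": -0.07, "grip": 0},
    {"dx": 2, "dy": -3, "spin": -0.07, "grip": 0},
    {"dx": 3, "dy": -5, "spin": -0.07, "grip": 0},
    {"dx": 3, "dy": -6, "spin": -0.07, "grip": 0},
    {"dx": 3, "dy": -6, "spin": -0.07, "grip": 0},
    {"dx": 3, "dy": -6, "spin": -0.07, "grip": 0},
    {"dx": 3, "dy": -6, "spin": -0.07, "grip": 0},
    {"dx": 3, "dy": -6, "spin": -0.07, "grip": 0},
    {"dx": 3, "dy": -6, "spin": -0.07, "grip": 0},
    {"dx": 3, "dy": -6, "spin": -0.07, "grip": 0},
  ],
)

```text
validation failed for argument at $.ta...
```

Call:
servo_tool(
  targets=[
    {"dx": 1, "dy": -1.5, "dz": 0, "spin": -0.07, "grip": 0},
    {"dx": 2, "dy": -3, "dz": 0, "spin": -0.07, "grip": 0},
    {"dx": 3, "dy": -5, "dz": 0, "spin": -0.07, "grip": 0},
    {"dx": 3, "dy": -6, "dz": 0, "spin": -0.07, "grip": 0},
    {"dx": 3, "dy": -6, "dz": 0, "spin": -0.07, "grip": 0},
    {"dx": 3, "dy": -6, "dz": 0, "spin": -0.07, "grip": 0},
    {"dx": 3, "dy": -6, "dz": 0, "spin": -0.07, "grip": 0},
    {"dx": 3, "dy": -6, "dz": 0, "spin": -0.07, "grip": 0},
    {"dx": 3, "dy": -6, "dz": 0, "spin": -0.07, "grip": 0},
    {"dx": 3, "dy": -6, "dz": 0, "spin": -0.07, "grip": 0},
  ],
)

```text
time_s: 2.87
tcp_pos: [0.4403, 0.2681, 0.1909]
eef_rot: [-180.0, -0.0, -86.6]
contact_force: [-0.2, 0.1, 0.2]
gripper_width: 0.0005
```

Call:
servo_tool(
  targets=[
    {"dx": 1, "dy": -2, "dz": 0, "spin": 0, "grip": 0},
    {"dx": 2, "dy": -4, "dz": -1, "spin": 0, "grip": 0},
    {"dx": 3, "dy": -5.5, "dz": -2, "spin": 0, "grip": 0},
    {"dx": 3.8, "dy": -6.5, "dz": -3, "spin": 0, "grip": 0},
    {"dx": 3.8, "dy": -6.5, "dz": -4, "spin": 0, "grip": 0},
    {"dx": 3.8, "dy": -6.5, "dz": -5, "spin": 0, "grip": 0},
    {"dx": 3.8, "dy": -6.5, "dz": -6, "spin": 0, "grip": 0},
    {"dx": 3.8, "dy": -6.5, "dz": -6, "spin": 0, "grip": 0},
    {"dx": 3.8, "dy": -6.5, "dz": -6, "spin": 0, "grip": 0},
    {"dx": 3.8, "dy": -6.5, "dz": -6, "spin": 0, "grip": 0},
  ],
)

```text
time_s: 3.7
tcp_pos: [0.4785, 0.2032, 0.1313]
eef_rot: [-180.0, 0.0, -86.6]
contact_force: [0.2, 0.3, -0.3]
gripper_width: 0.0005
```

```bash
python3 - <<'E'
from plant import r
import cv2,numpy as np
b=r.capture("scene");cv2.imwrite("pics/s2.png",cv2.resize(b[90:230,310:450],None,fx=4,fy=4,interpolation=cv2.INTER_CUBIC))
print(r.get_state()["tcp_pos"])
E
```

```text
[0.47864049 0.20316595 0.1315063 ]
```

View pics/s2.png

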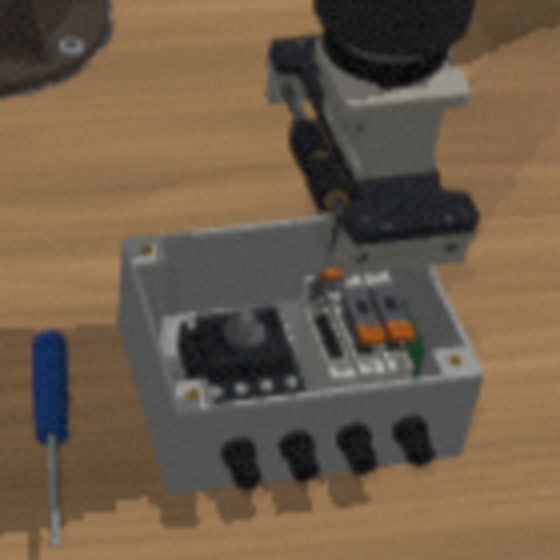

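```bash
python3 - <<'E'
from h import *
R=None
from scipy.spatial.transform import Rotation as Ro
s=r.get_state();R=Ro.from_euler("xyz",s["eef_rot"],degrees=True).as_matrix()
for q in [(0,0,0),(0,.021,0),(0,-.021,0),(0,0,-.0658),(.039,.0965,-.0658),(-.039,.0965,-.0658),(.039,-.0965,-.0658),(-.039,-.0965,-.0658)]:
    P=R@np.array(q)+s["tcp_pos"];print(q,np.round(P,3),(proj("scene",[P])[0]-[310,90]+.5)*4)
E
```

```text
(0, 0, 0) [0.479 0.203 0.132] [344.3632479  251.08344033]
(0, 0.021, 0) [0.458 0.202 0.131] [335.32660995 230.27766554]
(0, -0.021, 0) [0.5   0.204 0.132] [353.61568894 272.38607583]
(0, 0, -0.0658) [0.479 0.203 0.197] [358.69042972 175.34909246]
(0.039, 0.0965, -0.0658) [0.385 0.159 0.197] [260.68439681  89.7480007 ]
(-0.039, 0.0965, -0.0658) [0.38  0.236 0.197] [371.71042316  77.99381623]
(0.039, -0.0965, -0.0658) [0.577 0.17  0.197] [343.98440922 285.31141256]
(-0.039, -0.0965, -0.0658) [0.573 0.248 0.197] [467.53015431 270.41262044]
```

Call:
servo_tool(
  targets=[
    {"dx": 0, "dy": 0, "dz": -1, "spin": 0, "grip": 0},
    {"dx": 0.2, "dy": 0, "dz": -2, "spin": 0, "grip": 0},
    {"dx": 0.5, "dy": 0, "dz": -2.5, "spin": 0, "grip": 0},
    {"dx": 0.8, "dy": 0, "dz": -3, "spin": 0, "grip": 0},
    {"dx": 1.1, "dy": 0, "dz": -3.5, "spin": 0, "grip": 0},
    {"dx": 1.4, "dy": 0, "dz": -4, "spin": 0, "grip": 0},
    {"dx": 1.7, "dy": 0, "dz": -4.4, "spin": 0, "grip": 0},
    {"dx": 1.9, "dy": 0, "dz": -4.8, "spin": 0, "grip": 0},
    {"dx": 2, "dy": 0, "dz": -5, "spin": 0, "grip": 0},
    {"dx": 2.1, "dy": 0, "dz": -5.2, "spin": 0, "grip": 0},
  ],
)

```text
time_s: 4.58
tcp_pos: [0.5059, 0.2051, 0.0819]
eef_rot: [-179.3, 0.2, -86.5]
contact_force: [14.1, -1.1, 11.0]
gripper_width: 0.0002
```

```bash
python3 - <<'E'
from plant import r
import cv2,numpy as np
b=r.capture("scene");b=cv2.resize(b[130:205,335:435],None,fx=6,fy=6,interpolation=cv2.INTER_CUBIC)
cv2.imwrite("pics/s3.png",b)
print({k:np.round(v,3).tolist() for k,v in r.get_state().items()})
E
```

```text
{'time_s': 4.633, 'joints': [42.804, 16.204, -27.046, 0.33, -46.09, -39.566], 'qd': [0.015, -0.137, -0.03, 0.08, -0.443, -0.208], 'joint_torque': [4.057, -40.322, 13.002, -0.403, -3.481, -0.046], 'tcp_pos': [0.506, 0.205, 0.082], 'eef_rot': [-179.339, 0.235, -86.533], 'contact_force': [14.745, -2.528, 9.349], 'moment': [-0.798, -5.533, 0.027], 'gripper_width': 0.0}
```

View pics/s3.png

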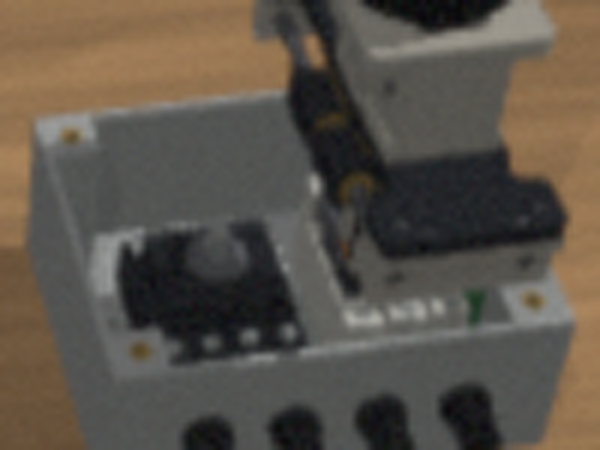

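```bash
python3 - <<'E'
from h import *
vb=[.4778,.1763,np.radians(3.13)]
for t in np.arange(0,1.1,.1):
    x=-.025+.049*np.cos(t)-.02*np.sin(t);z=.053+.049*np.sin(t)+.02*np.cos(t)
    P=pts([[x,.026,z]],vb);print(round(t,1),P.round(3),((proj("scene",P)-[335,130]+.5)*6).round(),((proj("scene",P)-[310,90]+.5)*4).round())
E
```

```text
0.0 [[0.5   0.204 0.073]] [[361. 263.]] [[340. 335.]]
0.1 [[0.498 0.203 0.078]] [[361. 252.]] [[340. 328.]]
0.2 [[0.495 0.203 0.082]] [[360. 241.]] [[340. 321.]]
0.3 [[0.492 0.203 0.087]] [[360. 230.]] [[340. 313.]]
0.4 [[0.489 0.203 0.091]] [[359. 218.]] [[339. 305.]]
0.5 [[0.485 0.203 0.094]] [[357. 207.]] [[338. 298.]]
0.6 [[0.481 0.202 0.097]] [[355. 195.]] [[337. 290.]]
0.7 [[0.476 0.202 0.1  ]] [[353. 184.]] [[336. 283.]]
0.8 [[0.471 0.202 0.102]] [[351. 173.]] [[334. 276.]]
0.9 [[0.466 0.202 0.104]] [[349. 163.]] [[332. 269.]]
1.0 [[0.461 0.201 0.105]] [[346. 154.]] [[330. 262.]]
```

Call:
servo_tool(
  targets=[
    {"dx": 0.3, "dy": -0.1, "dz": 0, "spin": 0, "grip": 0},
    {"dx": 0.6, "dy": -0.1, "dz": 0, "spin": 0, "grip": 0},
    {"dx": 0.6, "dy": -0.1, "dz": -0.2, "spin": 0, "grip": 0},
    {"dx": 0.6, "dy": -0.1, "dz": -0.4, "spin": 0, "grip": 0},
    {"dx": 0.6, "dy": -0.1, "dz": -0.6, "spin": 0, "grip": 0},
    {"dx": 0.6, "dy": -0.1, "dz": -0.8, "spin": 0, "grip": 0},
    {"dx": 0.6, "dy": -0.1, "dz": -0.8, "spin": 0, "grip": 0},
    {"dx": 0.6, "dy": -0.1, "dz": -0.8, "spin": 0, "grip": 0},
    {"dx": 0.6, "dy": -0.1, "dz": -0.8, "spin": 0, "grip": 0},
    {"dx": 0.6, "dy": -0.1, "dz": -0.8, "spin": 0, "grip": 0},
  ],
)

```text
time_s: 5.47
tcp_pos: [0.5093, 0.2033, 0.073]
eef_rot: [-179.6, 0.2, -86.6]
contact_force: [7.2, 0.2, 11.3]
gripper_width: 0.0003
```

Call:
servo_tool(
  targets=[
    {"dx": 0.3, "dy": 0, "dz": 0, "spin": 0, "grip": 0},
    {"dx": 0.3, "dy": 0, "dz": -0.1, "spin": 0, "grip": 0},
    {"dx": 0.3, "dy": 0, "dz": -0.2, "spin": 0, "grip": 0},
    {"dx": 0.3, "dy": 0, "dz": -0.3, "spin": 0, "grip": 0},
    {"dx": 0.3, "dy": 0, "dz": -0.4, "spin": 0, "grip": 0},
    {"dx": 0.3, "dy": 0, "dz": -0.4, "spin": 0, "grip": 0},
    {"dx": 0.3, "dy": 0, "dz": -0.4, "spin": 0, "grip": 0},
    {"dx": 0.3, "dy": 0, "dz": -0.4, "spin": 0, "grip": 0},
    {"dx": 0.3, "dy": 0, "dz": -0.4, "spin": 0, "grip": 0},
    {"dx": 0.3, "dy": 0, "dz": -0.4, "spin": 0, "grip": 0},
  ],
)

```text
time_s: 6.3
tcp_pos: [0.51, 0.2031, 0.072]
eef_rot: [-179.7, 0.1, -86.5]
contact_force: [-17.2, 1.6, 49.8]
gripper_width: 0.0005
```

Call:
servo_tool(
  targets=[
    {"dx": 0, "dy": 0, "dz": 2, "spin": 0, "grip": 0},
    {"dx": 0, "dy": 0, "dz": 5, "spin": 0, "grip": 0},
    {"dx": 0, "dy": 0, "dz": 8, "spin": 0, "grip": 0},
    {"dx": 0, "dy": -2, "dz": 10, "spin": -0.1, "grip": 40},
    {"dx": 0.5, "dy": -5, "dz": 11, "spin": -0.2, "grip": 40},
    {"dx": 1, "dy": -9, "dz": 11, "spin": -0.3, "grip": 40},
    {"dx": 1.5, "dy": -13, "dz": 11, "spin": -0.42, "grip": 40},
    {"dx": 2, "dy": -17, "dz": 11, "spin": -0.54, "grip": 40},
    {"dx": 2.5, "dy": -21, "dz": 11, "spin": -0.66, "grip": 40},
    {"dx": 3, "dy": -25, "dz": 11, "spin": -0.78, "grip": 40},
  ],
)

```text
time_s: 7.13
tcp_pos: [0.5375, -0.0505, 0.176]
eef_rot: [179.9, -0.1, -131.7]
contact_force: [1.2, -0.0, -1.1]
gripper_width: 0.0342
```

Call:
servo_tool(
  targets=[
    {"dx": 0, "dy": -4, "dz": 0, "spin": -0.1, "grip": 45},
    {"dx": 0, "dy": -8, "dz": 0, "spin": -0.2, "grip": 45},
    {"dx": 0.2, "dy": -11, "dz": 0, "spin": -0.3, "grip": 45},
    {"dx": 0.4, "dy": -14, "dz": 0, "spin": -0.4, "grip": 45},
    {"dx": 0.4, "dy": -17, "dz": 0, "spin": -0.4, "grip": 45},
    {"dx": 0.4, "dy": -19, "dz": -1, "spin": -0.4, "grip": 45},
    {"dx": 0.4, "dy": -19.5, "dz": -2, "spin": -0.4, "grip": 45},
    {"dx": 0.4, "dy": -19.5, "dz": -3, "spin": -0.4, "grip": 45},
    {"dx": 0.4, "dy": -19.5, "dz": -4, "spin": -0.4, "grip": 45},
    {"dx": 0.4, "dy": -19.5, "dz": -4, "spin": -0.4, "grip": 45},
  ],
)

```text
time_s: 7.97
tcp_pos: [0.5408, -0.2423, 0.1338]
eef_rot: [179.8, -0.2, -154.3]
contact_force: [0.2, 0.2, -0.6]
gripper_width: 0.0394
```

```bash
python3 - <<'E'
from plant import r
import cv2,numpy as np
a=r.capture("top");cv2.imwrite("pics/t4f.png",a);b=r.capture("scene");cv2.imwrite("pics/s4f.png",b)
A=cv2.resize(a[170:290,190:310],(400,400),interpolation=cv2.INTER_CUBIC)
B=cv2.resize(b[130:220,335:435],(400,360),interpolation=cv2.INTER_CUBIC)
D=cv2.resize(b[140:260,180:310],None,fx=3,fy=3,interpolation=cv2.INTER_CUBIC)
M=np.zeros((600,800,3),np.uint8);M[:400,:400]=A;M[:360,400:]=B
cv2.imwrite("pics/m4.png",M[:400])
print({k:np.round(v,4).tolist() for k,v in r.get_state().items() if k in("tcp_pos","eef_rot","contact_force","moment","gripper_width","joints")})
E
```

```text
{'joints': [-5.2546, 17.2337, -16.7311, 0.0009, -56.1202, -58.9502], 'tcp_pos': [0.5422, -0.2425, 0.1363], 'eef_rot': [179.9569, -0.0732, -154.2043], 'contact_force': [0.1219, 0.039, -0.2146], 'moment': [0.0651, -0.1249, -0.0192], 'gripper_width': 0.0393}
```

View pics/m4.png

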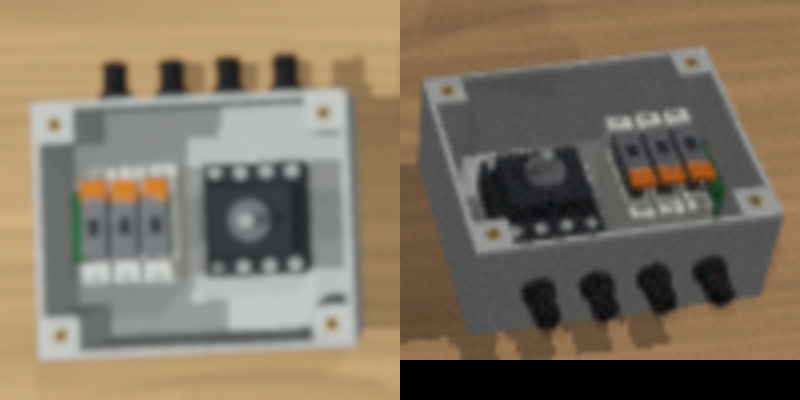

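All three carriers are now shut and level: the orange lips line up at crop row 190 on the left and about 175 on the right. Next is the handle.

Call:
servo_tool(
  targets=[
    {"dx": 0.15, "dy": -0.05, "dz": -2, "spin": -0.005, "grip": 45},
    {"dx": 0.15, "dy": -0.05, "dz": -4, "spin": -0.005, "grip": 45},
    {"dx": 0.15, "dy": -0.05, "dz": -6, "spin": -0.005, "grip": 45},
    {"dx": 0.15, "dy": -0.05, "dz": -8, "spin": -0.005, "grip": 45},
    {"dx": 0.15, "dy": -0.05, "dz": -9.5, "spin": -0.005, "grip": 45},
    {"dx": 0.15, "dy": -0.05, "dz": -10.5, "spin": -0.005, "grip": 45},
    {"dx": 0.15, "dy": -0.05, "dz": -11.2, "spin": -0.005, "grip": 45},
    {"dx": 0.15, "dy": -0.05, "dz": -11.4, "spin": -0.005, "grip": 45},
    {"dx": 0.15, "dy": -0.05, "dz": -11.4, "spin": -0.005, "grip": 45},
    {"dx": 0.15, "dy": -0.05, "dz": -11.4, "spin": -0.005, "grip": 45},
  ],
)

```text
time_s: 8.9
tcp_pos: [0.5447, -0.244, 0.0238]
eef_rot: [-180.0, 0.1, -154.5]
contact_force: [0.5, 0.4, -0.1]
gripper_width: 0.0394
```

Call:
servo_tool(
  targets=[
    {"dx": 0, "dy": 0, "dz": 0, "spin": 0, "grip": 30},
    {"dx": 0, "dy": 0, "dz": 0, "spin": 0, "grip": 20},
    {"dx": 0, "dy": 0, "dz": 0, "spin": 0, "grip": 10},
    {"dx": 0, "dy": 0, "dz": 0, "spin": 0, "grip": 0},
    {"dx": 0, "dy": 0, "dz": 0, "spin": 0, "grip": 0},
    {"dx": 0, "dy": 0, "dz": 0, "spin": 0, "grip": 0},
    {"dx": 0, "dy": 0, "dz": 0, "spin": 0, "grip": 0},
    {"dx": 0, "dy": 0, "dz": 0, "spin": 0, "grip": 0},
    {"dx": 0, "dy": 0, "dz": 0, "spin": 0, "grip": 0},
    {"dx": 0, "dy": 0, "dz": 0, "spin": 0, "grip": 0},
  ],
  squeeze=55,
)

```text
time_s: 9.73
tcp_pos: [0.544, -0.244, 0.0232]
eef_rot: [-180.0, 0.0, -154.6]
contact_force: [-1.9, 2.6, 6.0]
gripper_width: 0.0133
```

Call:
servo_tool(
  targets=[
    {"dx": 0, "dy": 0, "dz": 0.5, "spin": 0, "grip": 0},
    {"dx": 0, "dy": 0, "dz": 1, "spin": 0, "grip": 0},
    {"dx": 0, "dy": 0, "dz": 2, "spin": 0, "grip": 0},
    {"dx": 0, "dy": 0, "dz": 4, "spin": 0, "grip": 0},
    {"dx": 0, "dy": 0, "dz": 6, "spin": 0, "grip": 0},
    {"dx": 0, "dy": 0, "dz": 8, "spin": 0, "grip": 0},
    {"dx": 0, "dy": 0, "dz": 10, "spin": 0, "grip": 0},
    {"dx": 0, "dy": 0, "dz": 12, "spin": 0, "grip": 0},
    {"dx": 0, "dy": 0, "dz": 14, "spin": 0, "grip": 0},
    {"dx": 0, "dy": 0, "dz": 15, "spin": 0, "grip": 0},
  ],
)

```text
time_s: 10.57
tcp_pos: [0.5447, -0.2443, 0.1761]
eef_rot: [-179.9, 0.1, -154.6]
contact_force: [0.1, 0.3, -4.7]
gripper_width: 0.0134
```

Call:
servo_tool(
  targets=[
    {"dx": -0.2, "dy": 1.5, "dz": 0.5, "spin": -0.02, "grip": 0},
    {"dx": -0.6, "dy": 4, "dz": 1, "spin": -0.05, "grip": 0},
    {"dx": -1.1, "dy": 7, "dz": 1.5, "spin": -0.09, "grip": 0},
    {"dx": -1.6, "dy": 10, "dz": 1.5, "spin": -0.13, "grip": 0},
    {"dx": -2.1, "dy": 13, "dz": 1.5, "spin": -0.17, "grip": 0},
    {"dx": -2.6, "dy": 16, "dz": 1.5, "spin": -0.21, "grip": 0},
    {"dx": -3.1, "dy": 19, "dz": 1.5, "spin": -0.25, "grip": 0},
    {"dx": -3.6, "dy": 22, "dz": 1.5, "spin": -0.29, "grip": 0},
    {"dx": -4.1, "dy": 24.5, "dz": 1.5, "spin": -0.32, "grip": 0},
    {"dx": -4.5, "dy": 26.5, "dz": 1.5, "spin": -0.34, "grip": 0},
  ],
)

```text
time_s: 11.4
tcp_pos: [0.498, 0.0227, 0.1879]
eef_rot: [180.0, -0.0, -174.1]
contact_force: [-0.1, -0.2, -5.8]
gripper_width: 0.0136
```

Call:
servo_tool(
  targets=[
    {"dx": -0.3, "dy": 2, "dz": 0, "spin": -0.01, "grip": 0},
    {"dx": -0.6, "dy": 4, "dz": 0, "spin": -0.02, "grip": 0},
    {"dx": -1, "dy": 6, "dz": 0, "spin": -0.03, "grip": 0},
    {"dx": -1.4, "dy": 8, "dz": 0, "spin": -0.04, "grip": 0},
    {"dx": -1.7, "dy": 10, "dz": 0, "spin": -0.05, "grip": 0},
    {"dx": -1.9, "dy": 11.3, "dz": 0, "spin": -0.05, "grip": 0},
    {"dx": -2, "dy": 12, "dz": 0, "spin": -0.05, "grip": 0},
    {"dx": -2, "dy": 12, "dz": 0, "spin": -0.05, "grip": 0},
    {"dx": -2, "dy": 12, "dz": 0, "spin": -0.05, "grip": 0},
    {"dx": -2, "dy": 12, "dz": 0, "spin": -0.05, "grip": 0},
  ],
)

```text
time_s: 12.23
tcp_pos: [0.4788, 0.1403, 0.1878]
eef_rot: [-180.0, -0.0, -176.9]
contact_force: [0.1, 0.2, -5.3]
gripper_width: 0.0134
```

```bash
python3 - <<'E'
from plant import r
import cv2,numpy as np
a=r.capture("top");cv2.imwrite("pics/t5f.png",a);b=r.capture("scene");cv2.imwrite("pics/s5f.png",b)
A=cv2.resize(a[140:300,160:320],(400,400),interpolation=cv2.INTER_CUBIC)
B=cv2.resize(b[90:230,310:450],(400,400),interpolation=cv2.INTER_CUBIC)
cv2.imwrite("pics/m5.png",np.hstack([A,B]))
print({k:np.round(v,4).tolist() for k,v in r.get_state().items() if k in("tcp_pos","eef_rot","contact_force","moment","gripper_width","joints")})
E
```

```text
{'joints': [38.9219, 5.6479, -24.3162, -0.0009, -60.0542, -125.8878], 'tcp_pos': [0.4789, 0.1402, 0.1879], 'eef_rot': [-179.9899, -0.0153, -176.9664], 'contact_force': [-0.3333, 0.1376, -5.9456], 'moment': [-0.0213, -0.2072, 0.0107], 'gripper_width': 0.0135}
```

View pics/m5.png

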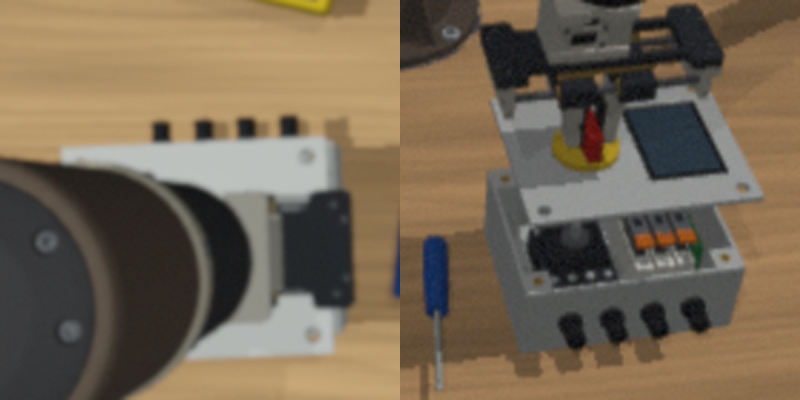

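```bash
cat >> h.py <<'E'
import cv2
def cen(img,uv,n=4):
    g=cv2.cvtColor(img,cv2.COLOR_BGR2GRAY).astype(float);u,v=np.round(uv).astype(int)
    for _ in range(3):
        w=g[v-n:v+n+1,u-n:u+n+1];w=np.clip(np.median(w)-6-w,0,None);Y,X=np.mgrid[v-n:v+n+1,u-n:u+n+1]
        c=np.array([(w*X).sum(),(w*Y).sum()])/max(w.sum(),1e-9)
        u,v=np.round(c).astype(int)
    return c
def check(top,scene,ot,os_,z0,ref=(.4778,.1763)):
    """ot/os_: {hole index: approx px}; z0 plate-top height of hole rim"""
    T=cv2.imread(top);S=cv2.imread(scene)
    o=[("top",i,cen(T,p)) for i,p in ot.items()]+[("scene",i,cen(S,p)) for i,p in os_.items()]
    H=holes(0)
    def f(v,sel=o,z=None):
        return np.concatenate([proj(c,pts(H[i:i+1]+[0,0,v[3] if z is None else z],v))[0]-p for c,i,p in sel])
    for c,i,p in o: print(c,i+1,p.round(1))
    for nm,sel in(("both",o),("top",[q for q in o if q[0]=="top"]),("scene",[q for q in o if q[0]=="scene"])):
        if len(sel)>1:
            w=least_squares(lambda v:f(v,sel,z0),[*ref,.05]);print(nm,"z fixed",(w.x[:2]*1e3).round(1),np.degrees(w.x[2]).round(2),np.sqrt(np.mean(w.fun**2)).round(2))
    w=least_squares(lambda v:f(v),[*ref,.05,z0]);print("z free",(w.x[[0,1,3]]*1e3).round(1),np.degrees(w.x[2]).round(2),w.fun.round(1))
E
python3 - <<'E'
from h import *
check("pics/t5f.png","pics/s5f.png",{1:(160+306*.4,140+156*.4),2:(160+313*.4,140+334*.4)},{0:(310+342*.35,90+187*.35),1:(310+144*.35,90+210*.35)},.1737)
T=cv2.imread("pics/t4f.png");S=cv2.imread("pics/s4f.png")
bt=[(65,209),(388,195),(398,449),(72,462)];bs=[(732,181),(535,205),(501,97),(684,76)]
print("threads top",np.round([cen(T,p,3) for p in cr(bt,(190,155),4)],1).tolist(),cr(bt,(190,155),4).round(1).tolist())
E
```

```text
top 2 [282.6 201.9]
top 3 [284.4 273.5]
scene 1 [429.5 159.2]
scene 2 [361.8 169.7]
both z fixed [482.8 176.2] 1.4 2.52
top z fixed [477.  175.3] 2.47 0.04
scene z fixed [496.2 169.6] 6.46 0.49
z free [474.3 178.7 152.6] 3.87 [-1.4  0.8  0.2 -1.4 -0.6  0.7 -1.  -1.2]
threads top [[205.8, 207.0], [286.5, 203.3], [289.1, 266.7], [207.8, 270.2]] [[205.9, 206.9], [286.6, 203.4], [289.1, 266.9], [207.6, 270.1]]
```

```bash
sed -i 's/o=\[("top",i,cen(T,p)).*/o=[("top",i,np.array(p)) for i,p in ot.items()]+[("scene",i,np.array(p)) for i,p in os_.items()]/' h.py
python3 - <<'E'
from h import *
check("pics/t5f.png","pics/s5f.png",{1:(160+306*.4,140+156*.4),2:(160+313*.4,140+334*.4)},{0:(309.7+342*.35,89.7+187*.35),1:(309.7+144*.35,89.7+210*.35)},.1737)
E
```

```text
top 2 [282.4 202.4]
top 3 [285.2 273.6]
scene 1 [429.4 155.2]
scene 2 [360.1 163.2]
both z fixed [476.  175.1] 3.07 0.33
top z fixed [475.1 174.6] 3.26 0.07
scene z fixed [477.4 175.5] 3.16 0.07
z free [475.1 175.3 171.5] 3.33 [-0.3 -0.1 -0.2 -0.1 -0.4 -0.1 -0.3  0.1]
```

Call:
servo_tool(
  targets=[
    {"dx": 0.15, "dy": 0.15, "dz": -1, "spin": 0, "grip": 0},
    {"dx": 0.15, "dy": 0.15, "dz": -2, "spin": 0, "grip": 0},
    {"dx": 0.15, "dy": 0.15, "dz": -3, "spin": 0, "grip": 0},
    {"dx": 0.15, "dy": 0.15, "dz": -4, "spin": 0, "grip": 0},
    {"dx": 0.15, "dy": 0.15, "dz": -5, "spin": 0, "grip": 0},
    {"dx": 0.15, "dy": 0.15, "dz": -5.8, "spin": 0, "grip": 0},
    {"dx": 0.15, "dy": 0.15, "dz": -6.4, "spin": 0, "grip": 0},
    {"dx": 0.15, "dy": 0.15, "dz": -6.8, "spin": 0, "grip": 0},
    {"dx": 0.15, "dy": 0.15, "dz": -6.9, "spin": 0, "grip": 0},
    {"dx": 0.15, "dy": 0.15, "dz": -6.9, "spin": 0, "grip": 0},
  ],
)

```text
time_s: 13.17
tcp_pos: [0.4805, 0.1425, 0.1188]
eef_rot: [-180.0, -0.0, -176.9]
contact_force: [-0.5, 1.2, -5.7]
gripper_width: 0.0136
```

Call:
servo_tool(
  targets=[
    {"dx": 0, "dy": 0, "dz": 0, "spin": 0, "grip": 0},
    {"dx": 0, "dy": 0, "dz": 0, "spin": 0, "grip": 0},
    {"dx": 0, "dy": 0, "dz": 0, "spin": 0, "grip": 0},
    {"dx": 0, "dy": 0, "dz": 0, "spin": 0, "grip": 0},
    {"dx": 0, "dy": 0, "dz": 0, "spin": 0, "grip": 0},
    {"dx": 0, "dy": 0, "dz": 0, "spin": 0, "grip": 0},
    {"dx": 0, "dy": 0, "dz": 0, "spin": 0, "grip": 0},
    {"dx": 0, "dy": 0, "dz": 0, "spin": 0, "grip": 0},
    {"dx": 0, "dy": 0, "dz": 0, "spin": 0, "grip": 0},
    {"dx": 0, "dy": 0, "dz": 0, "spin": 0, "grip": 0},
  ],
)

```text
time_s: 14.0
tcp_pos: [0.4805, 0.1425, 0.119]
eef_rot: [-180.0, 0.0, -176.9]
contact_force: [0.0, -0.6, -5.8]
gripper_width: 0.0138
```

```bash
python3 - <<'E'
from plant import r
import cv2,numpy as np
a=r.capture("top");cv2.imwrite("pics/t6f.png",a);b=r.capture("scene");cv2.imwrite("pics/s6f.png",b)
A=cv2.resize(a[190:290,200:300],(400,400),interpolation=cv2.INTER_CUBIC)
B=cv2.resize(b[130:230,335:435],(400,400),interpolation=cv2.INTER_CUBIC)
cv2.imwrite("pics/m6.png",np.hstack([A,B]))
print({k:np.round(v,4).tolist() for k,v in r.get_state().items() if k in("tcp_pos","eef_rot","contact_force","moment","gripper_width","qd")})
E
```

```text
{'qd': [-0.0634, 0.0531, 0.0083, -0.0887, -0.0598, -0.127], 'tcp_pos': [0.4804, 0.1425, 0.1189], 'eef_rot': [-179.9971, -0.0043, -176.9161], 'contact_force': [0.0052, 0.298, -5.5037], 'moment': [-0.0038, -0.2076, 0.0248], 'gripper_width': 0.0134}
```

View pics/m6.png

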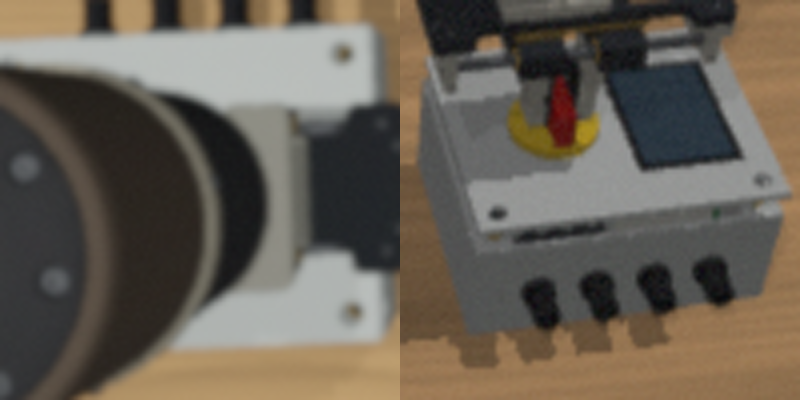

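```bash
python3 - <<'E'
from h import *
t=cr([(343,54),(351,313)],(200,190),4);s=cr([(364,180),(98,213)],(335,130),4)
check("pics/t6f.png","pics/s6f.png",{1:t[0],2:t[1]},{0:s[0],1:s[1]},.1047)
T=cv2.imread("pics/t6f.png");S=cv2.imread("pics/s6f.png")
k=lambda I,p:cv2.resize(I[int(p[1])-10:int(p[1])+11,int(p[0])-10:int(p[0])+11],(380,290),interpolation=cv2.INTER_CUBIC)
cv2.imwrite("pics/m7.png",np.vstack([np.hstack([k(T,t[0]),k(T,t[1])]),np.hstack([k(S,s[0]),k(S,s[1])])]))
# thread/hole underside expected image offset, aligned
vb=[.4778,.1763,np.radians(3.13)]
print("top px of aligned hole tops - threads",(proj("top",pts(holes(.104),vb))-proj("top",pts(holes(.084),vb)))[1:3].round(1))
E
```

```text
top 2 [285.4 203.1]
top 3 [287.4 267.9]
scene 1 [425.6 174.6]
scene 2 [359.1 182.9]
both z fixed [478.2 177.6] 2.98 0.4
top z fixed [478.1 176.7] 2.76 0.15
scene z fixed [479.3 178.4] 3.26 0.03
z free [477.6 177.7 103.1] 3.17 [-0.7 -0.3 -0.2  0.  -0.6  0.  -0.4 -0.1]
top px of aligned hole tops - threads [[-1.  -0.4]
 [-0.9  1.2]]
```

View pics/m7.png

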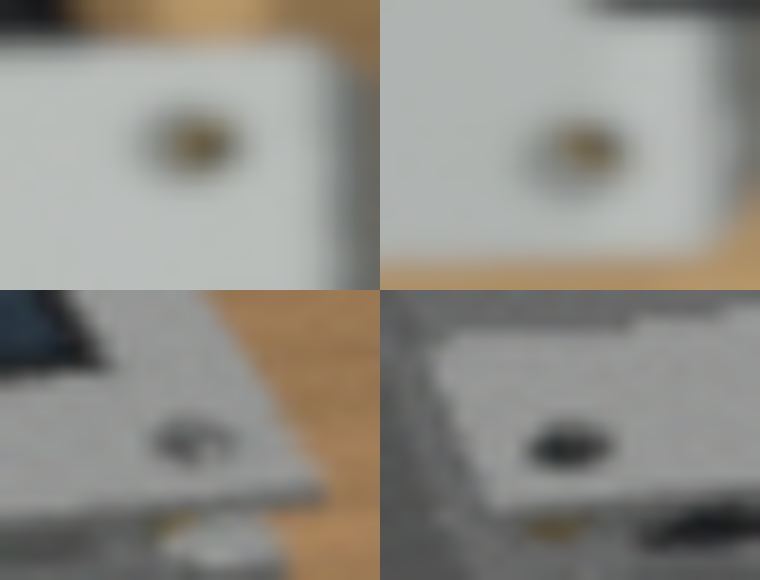

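The threads show inside holes 2 and 3 (crop 200,143 and 588,150), and the fit shows an offset of about 1 mm. One last trim in x, then I hold still.

Call:
servo_tool(
  targets=[
    {"dx": -0.03, "dy": 0, "dz": 0, "spin": 0, "grip": 0},
    {"dx": -0.06, "dy": 0, "dz": 0, "spin": 0, "grip": 0},
    {"dx": -0.06, "dy": 0, "dz": 0, "spin": 0, "grip": 0},
    {"dx": -0.06, "dy": 0, "dz": 0, "spin": 0, "grip": 0},
    {"dx": -0.06, "dy": 0, "dz": 0, "spin": 0, "grip": 0},
    {"dx": -0.06, "dy": 0, "dz": 0, "spin": 0, "grip": 0},
    {"dx": -0.06, "dy": 0, "dz": 0, "spin": 0, "grip": 0},
    {"dx": -0.06, "dy": 0, "dz": 0, "spin": 0, "grip": 0},
    {"dx": -0.06, "dy": 0, "dz": 0, "spin": 0, "grip": 0},
    {"dx": -0.06, "dy": 0, "dz": 0, "spin": 0, "grip": 0},
  ],
)

```text
time_s: 14.93
tcp_pos: [0.4799, 0.1425, 0.1189]
eef_rot: [180.0, 0.0, -176.9]
contact_force: [0.6, -0.5, -5.0]
gripper_width: 0.0136
```

```bash
python3 - <<'E'
from plant import r
s=r.get_state();print(s["tcp_pos"],s["eef_rot"],s["contact_force"],s["gripper_width"]);print(r.close_job())
E
```

```text
[0.47988813 0.14249543 0.11894935] [ 1.79997888e+02  1.79292998e-03 -1.76921067e+02] [ 0.6314455  -0.54836418 -4.98953939] 0.013562905260840625
the job is handed in; nothing more can be done
None
```

The open fuse carrier, the one next to the switch, is pressed shut, and the arm is holding the cover level over the box. The cover is the right way round, with its red handle above the switch shaft. I handed the job in at about 15 s.

- **Carrier:** I pushed until it met a firm stop. The push peaked at about 50 N through the fingertips. Pictures from both cameras then showed all three carriers level.
- **Alignment:** The two-camera fit put the holes about 1 mm from the threads, with the turn within about 0.2°. In the last top picture the threads show inside holes 2 and 3. I then moved the cover 0.6 mm in x and took no further picture.
- **Disagreement:** In y, the fit and the view through the holes differ by about 1 mm in opposite directions, so I left y as it was.
- **Air gap:** It is about 14 to 16 mm; the arm position gives 15.8 mm and the cameras about 14 mm.
- **Hold:** The tool is level to 0.01°, the grip is steady, and the wrist carries about 5 N, roughly the cover's weight, so it is resting on nothing.
- **Not checked:** Holes 3 and 4 can't be seen in the scene view, and 1 and 4 are hidden from above. Hole 4 was never seen once the cover was in place; its position comes from the fit. I didn't measure the cover's own tilt in the grip.

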